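Shut the drying cabinet's door and hold its lid open

TASK

Push the side door of the small plywood drying cabinet shut until it snaps home on its catch; then take the bar on the lid, raise the lid to 40 degrees from closed (within 5 degrees) and hold it there so that I can lift the painted tree out. The lid falls shut if let go, so do not let it drop, and finish while you are still holding it steady at that angle. Leave the paint bottle, the glue bottle and the model palm where they stand.

Things in the scene. Friction and masses are not known exactly. Their poses are not given: they have to be found in the camera images.
- cabinet: plywood drying cabinet fixed to the table, 220 mm (its x) by 240 mm (its y) by 160 mm high, lid on top. Origin: centre of its underside, on the table; z up. The lid is hinged along its -x rim (the side towards the robot at yaw 0) and lifted at the +x side; the door is its whole -y side; the other sides are fixed walls. Its yaw stays within 0.3 rad of 0
- door (a joint): side door's angle, rad: 0 = flush and seated on its catch, grows as it swings out, to 1.5; starts ajar at 0.35 to 0.95. Upright hinge at the cabinet's -x, -y corner, slight friction (stays where left). Below about 0.1 a spring catch resists with about 6 N at the push point, then snaps in and holds it shut against up to 5 N; pushed less far it springs back to about 0.09 open
- door_hinge (a point): point on the door's upright hinge axis, 130 mm above the table; the point turns with the door: its x axis runs from the hinge along the panel to the free edge, y points from the outer to the inner face, z up. At cabinet x = -106 mm, y = -114 mm
- door_push (a point): good place to push: on the outer face of the door's pull, an upright dark wooden batten 30 mm wide, standing 18 mm out of the panel, 180 mm from the hinge; the point is 130 mm above the table. Axes as door_hinge. Plywood panel: 212 mm wide from the hinge, 12 mm thick (hinge axis in mid-thickness), from 16 to 156 mm above the table; batten from 28 to 152 mm; 0.24 to 0.4 kg
- lid (a joint): lid's angle in rad: 0 = lying shut (as at the start), grows as it is raised, up to 1.4; 40 degrees = 0.70. The lid is plywood, 220 (from the hinge) by 226 by 8 mm, 0.25 to 0.5 kg with its bar, hinged freely (almost no friction, no stay): it falls shut when let go
- lid_hinge (a point): point on the lid's hinge axis, in the middle of the cabinet's -x rim, 160 mm above the table; turns with the lid: x runs from the hinge along the lid to its free edge, y along the hinge axis, z out of the lid's top face
- lid_bar (a point): middle of the steel bar handle on the lid: round bar about 10 mm thick, 100 mm long along the hinge direction (y), on two short posts at its ends, its axis 35 mm above the lid's top face; 190 mm from the hinge along the lid (30 mm short of the free edge) and 43 mm above the hinge axis. Axes as lid_hinge. With the lid shut it is 203 mm above the table
- paint: brown paint bottle with white cap, 62 mm across, 190 mm tall, standing loose beside the cabinet's +y side; origin: centre of its underside, z up
- glue: small white glue bottle with a tapering nozzle, 48 mm across, 126 mm tall, standing loose beside the cabinet's +y side nearer the robot; origin: centre of its underside, z up
- palm: hand-made model palm tree, foot 52 mm across, about 110 mm across its leaves, 150 mm tall, standing loose beyond the cabinet's +x side; origin: centre of its foot's underside, z up
Things that resemble listed ones, but are neither listed nor needed, are in the scene too. There is more than one size of the glue; the one meant has the size given above. Of the things that look like the paint, take the one that is farthest to the robot's left at the start.

How it is judged:
By the outcome, as a careful person would: the job done as asked, in the order asked, and still so for the second after the job is handed in, while the arm keeps its last pose, push and grip.
It also fails if it takes over 51 s, if anything falls off the work surface, if the arm or the gripper's body presses on something with over 40 N, if the wrist force passes 120 N, or if a joint passes its speed limit or range.

ROBOT

A 7-joint arm with a two-finger parallel gripper is mounted at the origin on the work surface. World frame = base frame: x ahead of the robot, y to its left, z up, the work surface at z = 0. Lengths are in m, angles in rad, forces in N, time in s.
With the tool pointing down it reaches from about 0.4 to 0.85 m from the base axis. Payload 4.5 kg.
Tool frame: the origin (TCP) lies at the very end of the fingers, on their centre line; the grasp point (between the pads) lies 19 mm behind it; z points along the fingers, y is the line along which they close (so a half turn about z gives the same grasp; the last joint's range is limited). The gripper opens to 88 mm and grips with 3 to 60 N. Pads are 18 mm wide; open, the fingers measure 123 mm over their backs; the gripper's body (75 mm by 187 mm) begins 45 mm behind the grasp point.
Start: joints at [-1.136, 0.689, -0.195, 1.565, 0.157, 0.902, -0.215], TCP at [0.244, 0.576, 0.239] pointing down, gripper open.
Joint ranges: [-3.01, 3.01], [-0.46, 2.08], [-1.47, 1.51], [0.13, 2.56], [-1, 4.14], [0.04, 2.09], [-2.66, 2.66]. Speed limits (rad/s): [2.57, 2.57, 3.14, 3.14, 3.14, 3.14, 3.14].

INTERFACE

Orientations are given as a unit quaternion [x, y, z, w].
In Python, from plant import r gives the robot as it stands. The module is installed in compiled form; this text tells all that it offers.
- The arm moves only by the shell command python3 -m pendant 'ROWS' [FORCE]. ROWS is JSON, one flat list of numbers, 7 for each row, row after row: the opening, from 0 (shut) to 1 (fully open), then the shift along the tool's x, y, z scaled (see below), then the turn, a rotation vector about the tool's x, y, z scaled (see below). A call has 1 to 12 rows; each row is the pose to reach, as a shift and turn from the pose commanded when the call began, along the tool's axes at that moment; what a row does not reach only later rows make up. The controller multiplies each number of a shift by 0.15 m and each number of a turn by pi/2 rad. A row lasts 1/10 s, in which the tool goes at most 50 mm and 8.59 degrees, less where a joint would pass 70% of its speed; a pose out of reach is approached as far as the arm can. A call with a number of a shift or a turn outside -1 to 1 is refused whole. A call with a gripper value outside its range is refused whole. The fingers move at their own pace and stop on an object; FORCE is the grip in N (left out, the last holds). Time passes only in rows, so rows that repeat a pose let the fingers close. It gives the time, the measured TCP pose, the force, the opening and the grip force at its end, in the units of the state.
- r.get_state(): the state, without advancing time (a new reading comes with each control period).
- r.snapshot(name): name is "side" or "top"; returns a dict with "img" (480x640x3 uint8, red, green, blue), "mtx" (3x3 intrinsics, pixels), "cam_to_world" (4x4, takes a point from camera to world coordinates). Camera axes: x right, y up, looking along -z (the intrinsics and any distortion apply to the point x, -y, -z); pixel columns grow to the right and rows downward; lengths in m; the calibration is good to about 2 mm. A picture is of the moment at which its call begins. There is no depth.
- r.finish_job(): hands the job in; it is judged then, once.
The state is a dict: "clock": time; "q": joint angles; "qd": joint speeds; "joint_torque": joint torques, N m; "tool_pos": TCP position; "eef_rot": TCP orientation; "contact_force": force on the tool from outside, world axes, zero at the start; "moment": the same for the moment, N m; "opening": opening from 0.0 (shut) to 1.0 (fully open); "finger_force": force on a finger pad.
Only numpy, scipy, OpenCV 4.12 (cv2) and the standard library are available. Lean on these libraries where they do the work, as an engineer would, in place of code of your own. Each camera call takes 0.05 s, during which the arm holds its last target. There are 200 camera calls.

## Working session

There is one attempt and no reset: what is moved stays moved. The work goes in short steps, Python scripts to look and compute and a shell command to move; the robot and the scene stay as the last step left them, time stands still between calls to the robot, and variables do not carry over. Pictures are saved under pics/ and viewed, at most 10 in all, crops included, and the job is handed in when it is done.

```bash
mkdir -p pics; cat > h.py <<'E'
import numpy as np, cv2
from plant import r
from scipy.spatial.transform import Rotation as R
def snap(n,f):
    s=r.snapshot(n); cv2.imwrite(f'pics/{f}.png',s['img'][:,:,::-1]); np.savez(f'pics/{f}.npz',**s); return s
def ray(s,uv):
    K=s['mtx'];T=s['cam_to_world'];d=np.linalg.inv(K)@[uv[0],uv[1],1.]
    return T[:3,3],T[:3,:3]@(d*[1,-1,-1])
def plane(s,uv,z):
    o,d=ray(s,uv); return o+d*(z-o[2])/d[2]
def proj(s,p):
    T=s['cam_to_world'];c=T[:3,:3].T@(np.array(p)-T[:3,3]);c=c*[1,-1,-1];u=s['mtx']@c;return u[:2]/u[2]
def tri(s1,a,s2,b):
    o1,d1=ray(s1,a);o2,d2=ray(s2,b);d1=d1/np.linalg.norm(d1);d2=d2/np.linalg.norm(d2)
    t=np.linalg.lstsq(np.c_[d1,-d2],o2-o1,rcond=None)[0];p,q=o1+t[0]*d1,o2+t[1]*d2
    return (p+q)/2,np.linalg.norm(p-q)
def L(f): return dict(np.load(f'pics/{f}.npz'))
E
python3 - <<'E'
from h import *
for n in('side','top'):
    s=snap(n,n+'0');print(n,s.keys(),s['mtx'].round(1).tolist(),s['cam_to_world'].round(3).tolist())
st=r.get_state();print({k:np.round(v,3).tolist() for k,v in st.items()})
E
```

```text
side dict_keys(['img', 'mtx', 'cam_to_world']) [[459.0, 0.0, 313.3], [0.0, 459.0, 236.5], [0.0, 0.0, 1.0]] [[-0.026, 0.782, -0.623, 0.141], [-1.0, -0.027, 0.007, 0.101], [-0.012, 0.623, 0.782, 0.725], [0.0, 0.0, 0.0, 1.0]]
top dict_keys(['img', 'mtx', 'cam_to_world']) [[459.7, 0.0, 324.5], [0.0, 459.7, 240.4], [0.0, 0.0, 1.0]] [[-0.011, 0.981, -0.193, 0.397], [-0.999, -0.018, -0.035, 0.093], [-0.038, 0.192, 0.981, 1.098], [0.0, 0.0, 0.0, 1.0]]
{'clock': 0.1, 'q': [-1.136, 0.69, -0.195, 1.566, 0.157, 0.903, -0.215], 'qd': [-0.0, -0.004, -0.0, -0.003, 0.0, -0.001, 0.001], 'joint_torque': [-0.003, -52.85, -1.272, -15.384, -0.053, 0.002, 0.0], 'tool_pos': [0.244, 0.575, 0.238], 'eef_rot': [0.199, 0.98, -0.001, -0.0], 'contact_force': [-0.022, 0.298, -0.807], 'moment': [0.025, 0.015, 0.001], 'finger_force': 0.0, 'opening': 0.999}
```

View pics/side0.png

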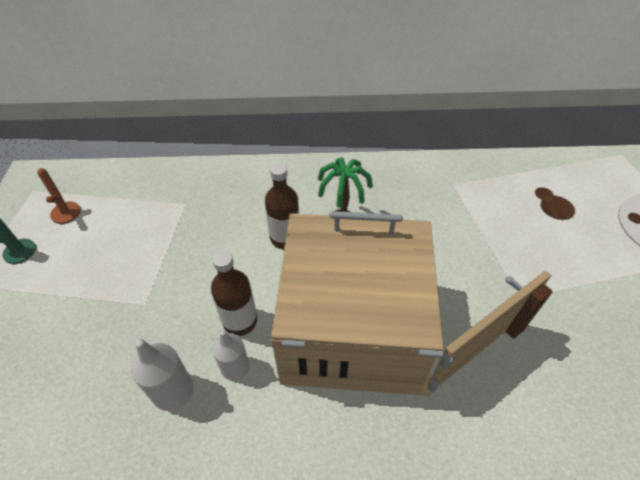

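View pics/top0.png

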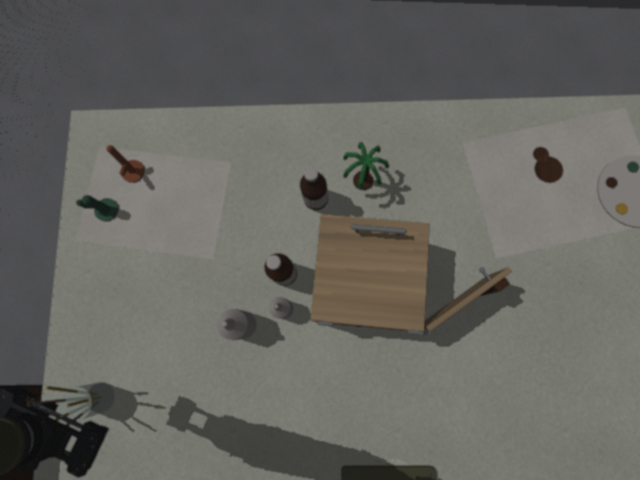

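The side view shows the cabinet with its lid corners at about (290,217), (434,221), (440,339) and (277,337). The bar runs (333,214)–(400,218), and the door is ajar to the right with its free edge at (548,277) and the dark batten at (528,311). In the top view the lid corners are (320,215), (430,223), (426,330) and (312,320), and the door's free edge is at (509,269).

- **Paint:** the candidates in the top view are (278,265) and (314,190). The one meant is (278,265), which is farthest left.
- **Glue:** the candidates are (281,307) and (235,324). The one meant is the smaller, (281,307).

I only need to keep clear of all of these.

```bash
python3 - <<'E'
from h import *
s,t=L('side0'),L('top0')
P={}
for n,a,b in [('FL',(290,217),(320,215)),('FR',(434,221),(430,223)),('NR',(440,337),(426,329)),('NL',(277,336),(312,320)),('doorfree',(548,275),(509,269)),('barL',(333,214),(355,230)),('barR',(400,218),(406,233)),
 ('paintcap',(222,260),(273,261)),('paint2cap',(279,171),(313,172)),('gluetip',(224,333),(281,301)),('bigglue',(143,340),(232,320))]:
    p,e=tri(s,a,t,b);P[n]=p;print(n,p.round(3),round(e,4))
print('batten on top view', plane(t,(492,284),.15).round(3),'palm foot',plane(t,(364,181),.01).round(3))
# lid rectangle fit at z=.164 from top view using minAreaRect of wood mask
for nm,im in(('t',t),('s',s)):
    hsv=cv2.cvtColor(im['img'],cv2.COLOR_RGB2HSV)
    m=((hsv[...,0]>8)&(hsv[...,0]<25)&(hsv[...,1]>70)&(hsv[...,2]>70)).astype('uint8')
    c=max(cv2.findContours(m,0,2)[0],key=cv2.contourArea);ap=cv2.approxPolyDP(c,4,True)[:,0];print(nm,ap.tolist())
st=np.hstack([cv2.resize(t['img'][190:350,250:530],None,fx=1.43*2,fy=2.86)[:, :800]])
cv2.imwrite('pics/c1.png',st[:,:,::-1])
E
```

```text
FL [0.637 0.135 0.156] 0.0028
FR [ 0.612 -0.094  0.165] 0.0054
NR [ 0.399 -0.064  0.19 ] 0.0082
NL [0.418 0.151 0.168] 0.0048
doorfree [ 0.516 -0.253  0.146] 0.0029
barL [0.59  0.065 0.213] 0.0015
barR [ 0.584 -0.034  0.208] 0.0024
paintcap [0.536 0.231 0.179] 0.0002
paint2cap [0.725 0.15  0.176] 0.0026
gluetip [0.46  0.229 0.1  ] 0.009
bigglue [0.418 0.319 0.17 ] 0.0108
batten on top view [ 0.486 -0.213  0.15 ] palm foot [0.758 0.033 0.01 ]
t [[322, 215], [311, 319], [423, 330], [428, 225]]
s [[279, 378], [289, 384], [430, 394], [429, 380], [440, 383], [505, 331], [531, 292], [540, 300], [549, 293], [544, 285], [549, 275], [542, 273], [447, 346], [445, 352], [454, 359], [447, 370], [438, 365], [431, 378], [428, 370], [434, 358], [416, 355], [420, 347], [442, 348], [429, 222], [396, 222], [391, 236], [389, 222], [340, 219], [335, 232], [328, 216], [290, 213], [272, 329]]
```

View pics/c1.png

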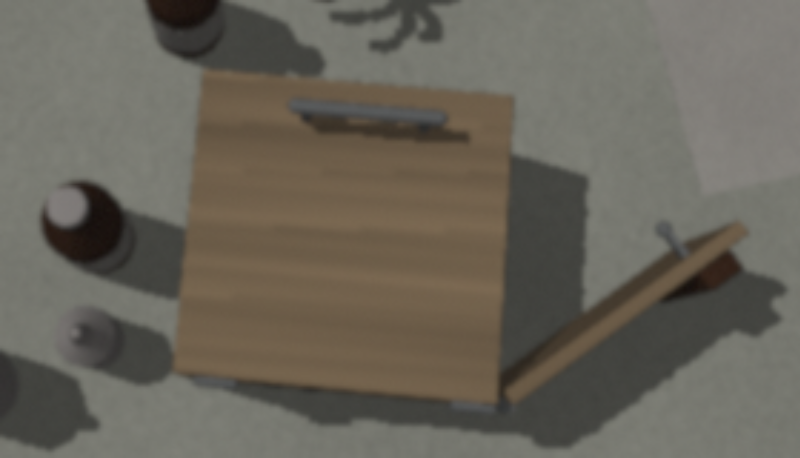

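The enlarged crop shows the lid corners at crop (204,70), (514,96), (498,402) and (175,372), the bar from (290,104) to (445,118), and the door's free edge at (745,228). The bottles and the palm stand clear of the lid's path.

```bash
cat > cab.py <<'E'
from h import *
s,t=L('side0'),L('top0')
cr=lambda a:(250+a[0]/2.86,190+a[1]/2.86)
C=[plane(t,cr(a),.168)[:2] for a in[(204,70),(514,96),(498,402),(175,372)]]
M=np.array([[.11,.113],[.11,-.113],[-.11,-.113],[-.11,.113]])
T=cv2.estimateAffinePartial2D(M,np.array(C))[0]
sc=np.hypot(T[0,0],T[1,0]);yaw=np.arctan2(T[1,0],T[0,0]);c=np.mean(C,0)
Rz=R.from_euler('z',yaw).as_matrix()
W=lambda p:Rz@np.array(p)+[c[0],c[1],0]
E
python3 - <<'E'
from cab import *
print('scale',sc,'yaw',yaw,'c',c)
pl=[plane(t,cr(a),.203) for a in[(290,104),(445,118)]]
print('bar top-view',np.round(pl,3).tolist(),'model',W([.08,.05,.203]).round(3),W([.08,-.05,.203]).round(3))
for nm,p in [('barL',[.08,.05,.203]),('barR',[.08,-.05,.203]),('FL',[.11,.113,.164]),('NR',[-.11,-.113,.164])]:
    print(nm,'side proj',proj(s,W(p)).round(1),'top',proj(t,W(p)).round(1))
h=W([-.106,-.114,.156]);f=plane(t,cr((745,228)),.156)
f2=plane(s,(548,275),.156)
for q in(f,f2):
    v=Rz.T@(q-h);print('hinge',h.round(3),'free',q.round(3),'len',np.hypot(v[0],v[1]).round(3),'angle',np.arctan2(-v[1],v[0]).round(3))
E
```

```text
scale 0.9907467683256598 yaw -0.10387829291845904 c [0.51440714 0.03220461]
bar top-view [[0.6, 0.071, 0.203], [0.588, -0.036, 0.203]] model [0.599 0.074 0.203] [ 0.589 -0.026  0.203]
barL side proj [327.6 214.2] top [350.3 226.8]
barR side proj [394.2 217.6] top [400.7 230.9]
FL side proj [289.7 214.2] top [321.1 214.5]
NR side proj [443.8 350.1] top [424.2 331.3]
hinge [ 0.397 -0.07   0.156] free [ 0.514 -0.251  0.156] len 0.215 angle 0.892
hinge [ 0.397 -0.07   0.156] free [ 0.51  -0.248  0.156] len 0.211 angle 0.903
```

```bash
cat >> cab.py <<'E'
def down(phi,tilt=0):
    y=np.array([np.cos(phi),np.sin(phi),0]);z=np.array([0,0,-1.]);return np.c_[np.cross(y,z),y,z]
def rows(pts,p0=None,R0=None):
    st=r.get_state()
    if p0 is None: p0=np.array(st['tool_pos'])
    if R0 is None: R0=R.from_quat(st['eef_rot']).as_matrix()
    for p,Q in pts:
        a=R0.T@(np.array(p)-p0)/.15;b=R.from_matrix(R0.T@Q).as_rotvec()/(np.pi/2)
        print(np.r_[a,b].round(3).tolist())
def door(th,gap,z=.115):
    u=np.array([np.cos(th),-np.sin(th),0]);n=np.array([-np.sin(th),-np.cos(th),0])
    p=W(np.array([-.106,-.114,0])+.18*u+(.024+gap)*n);p[2]=z
    return p,down(yaw-th)
E
python3 - <<'E'
from cab import *
d=np.radians
wp=[([.244,.576,.35],down(d(67))),([.33,.45,.35],down(d(50))),([.40,.31,.35],down(d(28))),([.43,.17,.33],down(d(5))),([.44,.03,.33],down(d(-15))),([.43,-.11,.33],down(d(-35))),([.41,-.25,.33],down(d(-57)))]
for a,b in zip(wp[:-1],wp[1:]): rows([b],np.array(a[0]),a[1])
print([door(.9,g)[0].round(3) for g in(.05,.01,0)])
E
python3 -m pendant '[0,0,0,-0.25,0,0,0, 0,0,0,-0.5,0,0,0, 0,0,0,-0.73,0,0,0, 0,0,0,-0.73,0,0,0]' 20
```

```text
[-0.856, -0.549, 0.0, 0.0, 0.0, 0.189]
[-0.957, -0.415, 0.0, 0.0, 0.0, 0.244]
[-0.918, -0.262, 0.133, 0.0, 0.0, 0.256]
[-0.936, -0.015, 0.0, 0.0, 0.0, 0.222]
[-0.919, 0.177, 0.0, 0.0, 0.0, 0.222]
[-0.841, 0.426, 0.0, 0.0, 0.0, 0.244]
[array([ 0.431, -0.262,  0.115]), array([ 0.465, -0.24 ,  0.115]), array([ 0.474, -0.235,  0.115])]
clock: 0.5
tool_pos: [0.2445, 0.5779, 0.3532]
eef_rot: [0.199, 0.98, 0.005, 0.001]
contact_force: [0.3, -0.3, 0.2]
opening: 0.658
finger_force: 0.0
```

```bash
python3 -m pendant '[0,-0.2,-0.13,0,0,0,0.05, 0,-0.42,-0.27,0,0,0,0.1, 0,-0.64,-0.41,0,0,0,0.15, 0,-0.86,-0.55,0,0,0,0.19, 0,-0.86,-0.55,0,0,0,0.19]' && python3 -m pendant '[0,-0.24,-0.1,0,0,0,0.06, 0,-0.48,-0.21,0,0,0,0.12, 0,-0.72,-0.31,0,0,0,0.18, 0,-0.96,-0.415,0,0,0,0.24, 0,-0.96,-0.415,0,0,0,0.24]' && python3 -m pendant '[0,-0.23,-0.06,0.03,0,0,0.06, 0,-0.46,-0.13,0.06,0,0,0.13, 0,-0.69,-0.2,0.1,0,0,0.19, 0,-0.92,-0.26,0.13,0,0,0.25, 0,-0.92,-0.26,0.13,0,0,0.25]'
```

```text
clock: 1.0
tool_pos: [0.335, 0.443, 0.3474]
eef_rot: [0.348, 0.938, -0.002, 0.002]
contact_force: [0.3, 0.2, -0.3]
opening: 0.206
finger_force: 0.0
clock: 1.5
tool_pos: [0.403, 0.3031, 0.3476]
eef_rot: [0.517, 0.856, -0.002, 0.001]
contact_force: [-0.2, 0.1, 0.2]
opening: 0.003
finger_force: 0.0
clock: 2.0
tool_pos: [0.4319, 0.1643, 0.3277]
eef_rot: [0.673, 0.739, -0.002, 0.001]
contact_force: [-0.1, -0.5, 0.7]
opening: 0.003
finger_force: 0.0
```

```bash
python3 -m pendant '[0,-0.23,0,0,0,0,0.05, 0,-0.46,0,0,0,0,0.11, 0,-0.7,-0.01,0,0,0,0.16, 0,-0.94,-0.015,0,0,0,0.22, 0,-0.94,-0.015,0,0,0,0.22]' && python3 -m pendant '[0,-0.23,0.05,0,0,0,0.05, 0,-0.46,0.09,0,0,0,0.11, 0,-0.69,0.13,0,0,0,0.16, 0,-0.92,0.18,0,0,0,0.22, 0,-0.92,0.18,0,0,0,0.22]'  && python3 -m pendant '[0,-0.21,0.1,0,0,0,0.06, 0,-0.42,0.21,0,0,0,0.12, 0,-0.63,0.32,0,0,0,0.18, 0,-0.84,0.426,0,0,0,0.25, 0,-0.84,0.426,0,0,0,0.25]'; python3 - <<'E'
from cab import *
p,Q=door(.9,.05);rows([(np.r_[p[:2],.25],Q),(p,Q)]);print(r.get_state()['q'])
E
```

```text
clock: 2.5
tool_pos: [0.4439, 0.0249, 0.3285]
eef_rot: [0.79, 0.613, -0.001, 0.001]
contact_force: [0.6, 0.3, -1.0]
opening: 0.004
finger_force: 0.0
clock: 3.0
tool_pos: [0.4368, -0.115, 0.3286]
eef_rot: [0.883, 0.469, -0.0, 0.001]
contact_force: [-0.4, 1.0, -0.2]
opening: 0.005
finger_force: 0.0
clock: 3.5
tool_pos: [0.4199, -0.2551, 0.3285]
eef_rot: [0.958, 0.288, -0.0, 0.001]
contact_force: [0.1, -0.0, -0.7]
opening: 0.005
finger_force: 0.0
[0.04, 0.078, 0.524, 0.001, 0.001, 0.011]
[0.042, 0.076, 1.424, 0.001, 0.001, 0.011]
[ 0.14381341  0.42725607  0.464304    1.85291702 -0.23356471  0.91402376
 -0.27088907]
```

```bash
python3 -m pendant '[0,0.04,0.08,0.25,0,0,0.01, 0,0.04,0.08,0.5,0,0,0.01, 0,0.04,0.08,0.75,0,0,0.01, 0,0.04,0.08,0.75,0,0,0.01]' && python3 -m pendant '[0,0,0,0.2,0,0,0, 0,0,0,0.4,0,0,0, 0,0,0,0.6,0,0,0, 0,0,0,0.67,0,0,0, 0,0,0,0.67,0,0,0]'; python3 - <<'E'
from cab import *
snap('top','top1')
im=L('top1')['img'][190:390,330:580];cv2.imwrite('pics/c2.png',cv2.resize(im,None,fx=3,fy=3)[:,:,::-1])
rows([door(.9,.03),door(.85,.01)]+[door(a,.01) for a in(.75,.65,.55,.45,.35)])
print('second half from .35'); p,Q=door(.35,.01); rows([door(a,.01) for a in(.28,.21,.14,.1,.05,0,-.02,-.04)],p,Q)
E
```

```text
clock: 3.9
tool_pos: [0.4303, -0.2543, 0.2121]
eef_rot: [0.958, 0.285, -0.003, -0.004]
contact_force: [-0.3, 0.5, 0.0]
opening: 0.007
finger_force: 0.0
clock: 4.4
tool_pos: [0.4322, -0.2578, 0.1157]
eef_rot: [0.959, 0.284, 0.0, -0.001]
contact_force: [-0.5, 0.0, -0.0]
opening: 0.005
finger_force: 0.0
[0.115, 0.015, 0.011, 0.0, -0.001, 0.005]
[0.309, 0.026, 0.011, 0.0, -0.001, -0.027]
[0.43, 0.038, 0.011, 0.0, -0.001, -0.091]
[0.552, 0.037, 0.011, 0.0, -0.001, -0.154]
[0.674, 0.024, 0.011, 0.0, -0.001, -0.218]
[0.793, -0.001, 0.011, 0.0, -0.001, -0.282]
[0.91, -0.037, 0.012, 0.0, -0.001, -0.345]
second half from .35
[0.084, 0.013, 0.0, 0.0, 0.0, -0.045]
[0.17, 0.02, 0.0, 0.0, 0.0, -0.089]
[0.255, 0.021, 0.0, 0.0, 0.0, -0.134]
[0.304, 0.019, 0.0, 0.0, 0.0, -0.159]
[0.365, 0.013, 0.0, 0.0, 0.0, -0.191]
[0.425, 0.005, 0.0, 0.0, 0.0, -0.223]
[0.449, 0.001, 0.0, 0.0, 0.0, -0.236]
[0.473, -0.004, 0.0, 0.0, 0.0, -0.248]
```

View pics/c2.png

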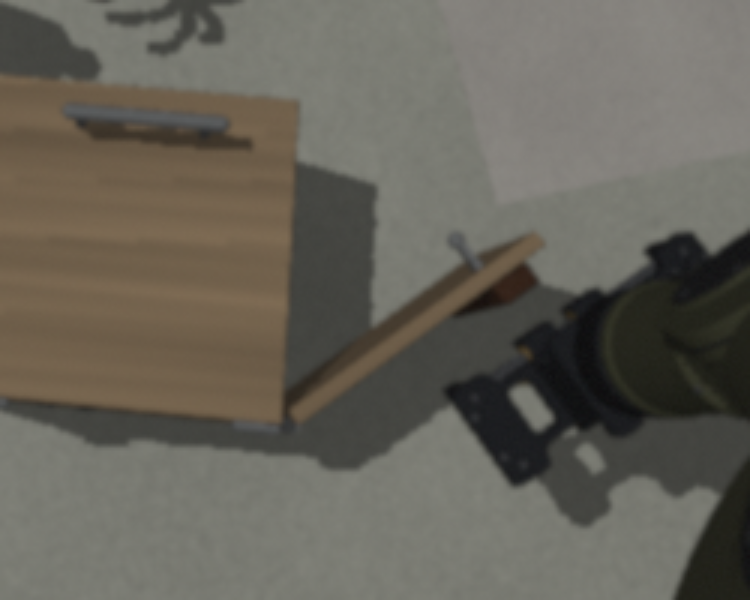

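The gripper stands outside the door, parallel to it and facing the batten at crop (518,285). The door has not moved, so I'll push it along its arc.

```bash
python3 -m pendant '[0,0.12,0.015,0,0,0,0, 0,0.22,0.02,0,0,0,-0.01, 0,0.31,0.03,0,0,0,-0.03, 0,0.37,0.03,0,0,0,-0.06, 0,0.43,0.04,0,0,0,-0.09, 0,0.49,0.04,0,0,0,-0.12, 0,0.55,0.04,0,0,0,-0.15, 0,0.61,0.03,0,0,0,-0.19, 0,0.67,0.02,0,0,0,-0.22, 0,0.79,0,0,0,0,-0.28, 0,0.91,-0.04,0,0,0,-0.35, 0,0.91,-0.04,0,0,0,-0.35]'; python3 - <<'E'
from cab import *
snap('top','top2')
rows([door(a,.01) for a in(.28,.21,.14,.1,.05,0,-.02,-.04)])
E
```

```text
clock: 5.65
tool_pos: [0.545, -0.1766, 0.1155]
eef_rot: [0.845, 0.535, 0.001, -0.001]
contact_force: [0.2, -0.2, -0.8]
opening: 0.003
finger_force: 0.0
[0.078, 0.02, 0.004, -0.0, -0.001, -0.04]
[0.163, 0.027, 0.004, -0.0, -0.001, -0.084]
[0.249, 0.029, 0.004, -0.0, -0.001, -0.129]
[0.297, 0.027, 0.004, 0.0, -0.001, -0.154]
[0.358, 0.022, 0.004, 0.0, -0.001, -0.186]
[0.419, 0.014, 0.004, 0.0, -0.001, -0.218]
[0.443, 0.01, 0.004, 0.0, -0.001, -0.231]
[0.467, 0.006, 0.004, 0.0, -0.001, -0.243]
```

```bash
python3 -m pendant '[0,0.08,0.02,0,0,0,-0.04, 0,0.16,0.03,0,0,0,-0.08, 0,0.25,0.03,0,0,0,-0.13, 0,0.3,0.03,0,0,0,-0.15, 0,0.33,0.02,0,0,0,-0.17, 0,0.36,0.02,0,0,0,-0.19, 0,0.39,0.02,0,0,0,-0.2, 0,0.42,0.015,0,0,0,-0.22, 0,0.42,0.015,0,0,0,-0.22]'; python3 - <<'E'
from cab import *
s=snap('top','top3');snap('side','side3')
a=L('top2')['img'][190:390,330:580];b=s['img'][190:390,330:580]
cv2.imwrite('pics/c3.png',cv2.resize(b,None,fx=3,fy=3)[:,:,::-1])
print(r.get_state()['contact_force'])
E
```

```text
clock: 6.6
tool_pos: [0.5709, -0.1281, 0.1157]
eef_rot: [0.743, 0.669, -0.002, 0.001]
contact_force: [-2.8, -8.0, 1.3]
opening: 0.006
finger_force: 4.2
[-1.92887452 -7.79941133  0.4167156 ]
```

View pics/c3.png

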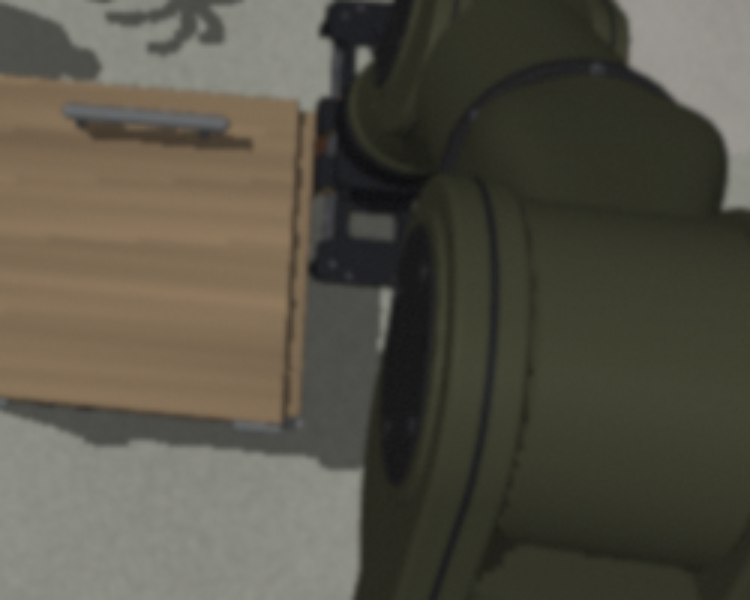

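The door panel now lies almost flush along the lid's edge at crop x≈300, and the push force is 8 N, so it is at the catch. I'll press on in small steps.

```bash
for i in 1; do python3 -m pendant '[0,0.02,0,0,0,0,0, 0,0.02,0,0,0,0,0]'; python3 -m pendant '[0,0.02,0,0,0,0,0, 0,0.02,0,0,0,0,0]';python3 -m pendant '[0,0.02,0,0,0,0,0, 0,0.02,0,0,0,0,0]'; done | grep -E 'pos|force'
```

```text
tool_pos: [0.5709, -0.1281, 0.1158]
contact_force: [-2.9, -13.9, -0.1]
finger_force: 6.7
tool_pos: [0.5709, -0.128, 0.1159]
contact_force: [-3.3, -18.2, -2.8]
finger_force: 9.2
tool_pos: [0.5709, -0.128, 0.1159]
contact_force: [-3.1, -23.1, -2.0]
finger_force: 11.7
```

At 23 N nothing moves, so the door is hard against its stop. I'll back off and check that it stays shut.

```bash
python3 -m pendant '[0,-0.15,0,0,0,0,0, 0,-0.35,0,0,0,0,0, 0,-0.5,0,0,0,0,0, 0,-0.5,0,-0.4,0,0,0, 0,-0.5,0,-0.8,0,0,0, 0,-0.5,0,-1,0,0,0, 0,-0.5,0,-1,0,0,0]'; python3 - <<'E'
from cab import *
s=snap('top','top4');e=snap('side','side4')
for z in(.156,):
  for th in(0,.05,.09):
    u=np.array([np.cos(th),-np.sin(th),0]);n=np.array([-np.sin(th),-np.cos(th),0])
    f=W(np.array([-.106,-.114,.156])+.212*u+.006*n);print(th,'free outer corner: top',proj(s,f).round(1),'side',proj(e,f).round(1))
a=cv2.resize(s['img'][200:350,340:480],None,fx=2.8,fy=2.8);b=cv2.resize(e['img'][195:345,340:480],None,fx=2.8,fy=2.8)
cv2.imwrite('pics/c4.png',np.hstack([a,b])[:,:,::-1])
E
```

```text
clock: 8.0
tool_pos: [0.5696, -0.1907, 0.2727]
eef_rot: [0.742, 0.67, 0.004, 0.006]
contact_force: [0.5, -0.1, -0.5]
opening: 0.007
finger_force: 0.0
0 free outer corner: top [432.4 226.4] side [434.  226.8]
0.05 free outer corner: top [437.5 227.1] side [440.7 227.4]
0.09 free outer corner: top [441.5 227.8] side [446.1 228.1]
```

View pics/c4.png

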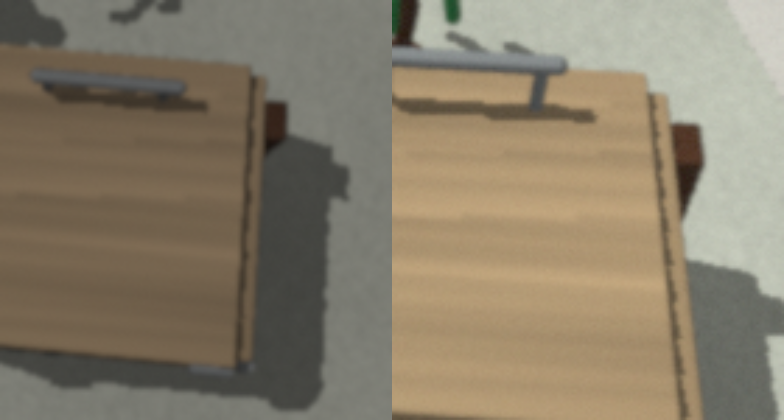

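Both views show the door panel parallel to and flush with the lid's edge (top crop x≈267 far, 252 near), with no gap, so it has snapped in and stays shut. The bar ends are at about (352,226)/(406,231) in the top view and (329,215)/(402,218) in the side view. Next I triangulate the bar.

```bash
python3 - <<'E'
from cab import *
s,t=L('side4'),L('top4')
def bar(im,x0,x1,y0,y1):
    h=cv2.cvtColor(im,cv2.COLOR_RGB2HSV).astype(int);m=np.zeros(h.shape[:2],'uint8')
    m[y0:y1,x0:x1]=((h[...,1]<60)|(h[...,0]>90))[y0:y1,x0:x1]
    c=max(cv2.findContours(m,0,2)[0],key=cv2.contourArea);return cv2.minAreaRect(c)
rt=bar(t['img'],340,420,220,240);rs=bar(s['img'],322,410,209,224);print(rt,rs)
a=(378.5,228.8);b=(366,216)
for q in((a,b),(rt[0],rs[0])):
    p,e=tri(t,q[0],s,q[1]);print('bar centre',p.round(4),e.round(4))
print(plane(t,a,.203),'model',W([.08,0,.203]))
p=plane(t,a,.203)
print(down(yaw)[:,1]);rows([(p+[0,0,.08],down(yaw)),(p+[0,0,-.017],down(yaw))])
E
```

```text
((378.3237609863281, 229.93853759765625), (55.31733703613281, 8.510359764099121), 5.19442892074585) ((365.5, 216.0), (14.0, 87.0), 90.0)
bar centre [0.594  0.0169 0.2025] 0.0017
bar centre [0.591  0.0179 0.206 ] 0.0011
[0.59397403 0.0177461  0.203     ] model [0.5939759  0.02390929 0.203     ]
[ 0.9946095  -0.10369157  0.        ]
[1.391, 0.046, -0.108, 0.001, -0.0, 0.001]
[1.391, 0.044, 0.539, 0.001, -0.0, 0.001]
```

```bash
python3 -m pendant '[0.3,0.23,0.01,-0.05,0,0,0, 0.6,0.46,0.02,-0.1,0,0,0, 0.6,0.69,0.03,-0.1,0,0,0, 0.6,0.92,0.04,-0.1,0,0,0, 0.6,0.92,0.04,-0.1,0,0,0]' && python3 -m pendant '[0.6,0.24,0,0,0,0,0, 0.6,0.47,0,0,0,0,0, 0.6,0.47,0,0,0,0,0, 0.6,0.47,0,0,0,0,0]'; python3 - <<'E'
from cab import *
p=np.array([.594,.0175,.203]);rows([(p+[0,0,-.017],down(yaw))])
E
```

```text
clock: 8.6
tool_pos: [0.5851, -0.0451, 0.2782]
eef_rot: [0.739, 0.674, 0.0, -0.003]
contact_force: [-0.4, 1.1, -0.1]
opening: 0.437
finger_force: 0.0
clock: 9.0
tool_pos: [0.5917, 0.0175, 0.2789]
eef_rot: [0.742, 0.671, -0.002, -0.001]
contact_force: [-0.8, -1.6, -0.1]
opening: 0.599
finger_force: 0.0
[0.002, 0.017, 0.62, -0.002, 0.001, 0.002]
```

```bash
python3 -m pendant '[0.6,0,0.017,0.2,0,0,0, 0.6,0,0.017,0.4,0,0,0, 0.6,0,0.017,0.55,0,0,0, 0.6,0,0.017,0.62,0,0,0, 0.6,0,0.017,0.62,0,0,0]' && python3 -m pendant '[0,0,0,0,0,0,0, 0,0,0,0,0,0,0, 0,0,0,0,0,0,0, 0,0,0,0,0,0,0, 0,0,0,0,0,0,0, 0,0,0,0,0,0,0, 0,0,0,0,0,0,0, 0,0,0,0,0,0,0]' 45; python3 - <<'E'
from cab import *
# lid arc: rigid rotation of the tool with the lid about the hinge axis
st=r.get_state();p0=np.array(st['tool_pos']);R0=R.from_quat(st['eef_rot']).as_matrix()
h=W([-.11,0,.16]);ax=Rz@[0,1,0]
for k in np.radians([5,10,15,20,25,30,35,40,41,42]):
    A=R.from_rotvec(-k*ax).as_matrix();print(np.degrees(k).round(),end=' ');rows([(h+A@(p0-h),A@R0)],p0,R0)
print(Rz.T@(p0-W([0,0,0])))
E
```

```text
clock: 9.5
tool_pos: [0.594, 0.0152, 0.186]
eef_rot: [0.743, 0.669, -0.002, -0.001]
contact_force: [0.2, -0.3, 0.3]
opening: 0.6
finger_force: 0.0
clock: 10.3
tool_pos: [0.593, 0.0171, 0.1878]
eef_rot: [0.742, 0.67, -0.002, -0.002]
contact_force: [-6.0, 0.6, 5.8]
opening: 0.106
finger_force: 45.0
5.0 [0.0, -0.021, -0.109, -0.056, -0.0, -0.0]
10.0 [0.0, -0.052, -0.217, -0.111, -0.0, -0.0]
15.0 [0.0, -0.093, -0.321, -0.167, -0.0, -0.0]
20.0 [0.0, -0.142, -0.421, -0.222, -0.0, -0.0]
25.0 [0.0, -0.199, -0.516, -0.278, -0.0, -0.0]
30.0 [0.0, -0.265, -0.606, -0.333, -0.001, -0.0]
35.0 [0.001, -0.338, -0.69, -0.389, -0.001, -0.0]
40.0 [0.001, -0.419, -0.768, -0.444, -0.001, -0.0]
41.0 [0.001, -0.436, -0.782, -0.456, -0.001, -0.0]
42.0 [0.001, -0.453, -0.797, -0.467, -0.001, -0.0]
[ 0.07972733 -0.00684789  0.18781175]
```

Gripped: the opening of about 9 mm matches the bar. I'll raise slowly along the arc.

```bash
python3 -m pendant '[0,0,-0.01,-0.054,-0.028,0,0, 0,0,-0.021,-0.109,-0.056,0,0, 0,0,-0.036,-0.163,-0.083,0,0, 0,0,-0.052,-0.217,-0.111,0,0, 0,0,-0.072,-0.269,-0.139,0,0, 0,0,-0.093,-0.321,-0.167,0,0, 0,0,-0.093,-0.321,-0.167,0,0]'; python3 - <<'E'
from cab import *
st=r.get_state();p0=np.array(st['tool_pos']);R0=R.from_quat(st['eef_rot']).as_matrix()
h=W([-.11,0,.16])
g=p0-.019*R0[:,2]; # grasp point
v=Rz.T@(g-h);print('grasp in hinge frame',v,np.hypot(v[0],v[2]),'angle',np.degrees(np.arctan2(v[2],v[0])-np.arctan2(.043,.19)),'tool tilt',np.degrees(np.arccos(-R0[2,2])))
E
```

```text
clock: 11.0
tool_pos: [0.5796, 0.0186, 0.2361]
eef_rot: [0.736, 0.665, 0.087, 0.096]
contact_force: [-2.4, 0.0, -1.9]
opening: 0.105
finger_force: 44.8
grasp in hinge frame [ 0.17134498 -0.00678021  0.09445595] 0.19565537668579405 angle 16.11415166490251 tool tilt 14.936819177060618
```

```bash
python3 -m pendant '[0,0,-0.01,-0.054,-0.028,0,0, 0,0,-0.021,-0.109,-0.056,0,0, 0,0,-0.036,-0.163,-0.083,0,0, 0,0,-0.052,-0.217,-0.111,0,0, 0,0,-0.072,-0.269,-0.139,0,0, 0,0,-0.093,-0.321,-0.167,0,0, 0,0,-0.117,-0.372,-0.194,0,0, 0,0,-0.142,-0.421,-0.222,0,0, 0,0,-0.17,-0.469,-0.25,0,0, 0,0,-0.199,-0.516,-0.278,0,0, 0,0,-0.199,-0.516,-0.278,0,0, 0,0,-0.199,-0.516,-0.278,0,0]'; python3 - <<'E'
from cab import *
st=r.get_state();p0=np.array(st['tool_pos']);R0=R.from_quat(st['eef_rot']).as_matrix()
h=W([-.11,0,.16]);g=p0-.019*R0[:,2]
v=Rz.T@(g-h);print(v,np.hypot(v[0],v[2]),'angle',np.degrees(np.arctan2(v[2],v[0])-np.arctan2(.043,.19)),'tilt',np.degrees(np.arccos(-R0[2,2])))
s,e=snap('top','top5'),snap('side','side5')
for y in(.113,-.113):
  for k in (35,40,45):
    k=np.radians(k);P=W([-.11+.22*np.cos(k),y,.16+.22*np.sin(k)]);print(y,np.degrees(k).round(),proj(s,P).round(),proj(e,P).round())
cv2.imwrite('pics/c5.png',np.hstack([cv2.resize(i['img'][100:400,240:500],None,fx=1.5,fy=1.5) for i in(s,e)])[:,:,::-1])
E
```

```text
clock: 12.2
tool_pos: [0.5035, 0.027, 0.3193]
eef_rot: [0.716, 0.644, 0.171, 0.207]
contact_force: [-36.3, -15.3, -68.4]
opening: 0.103
finger_force: 44.6
[ 0.08990549 -0.00585674  0.17560459] 0.19728144436952244 angle 50.13648291016591 tilt 31.072065910240394
0.113 35.0 [316. 219.] [282. 177.]
0.113 40.0 [315. 223.] [280. 175.]
0.113 45.0 [314. 229.] [278. 174.]
-0.113 35.0 [441. 229.] [450. 185.]
-0.113 40.0 [443. 234.] [453. 183.]
-0.113 45.0 [444. 240.] [457. 182.]
```

View pics/c5.png

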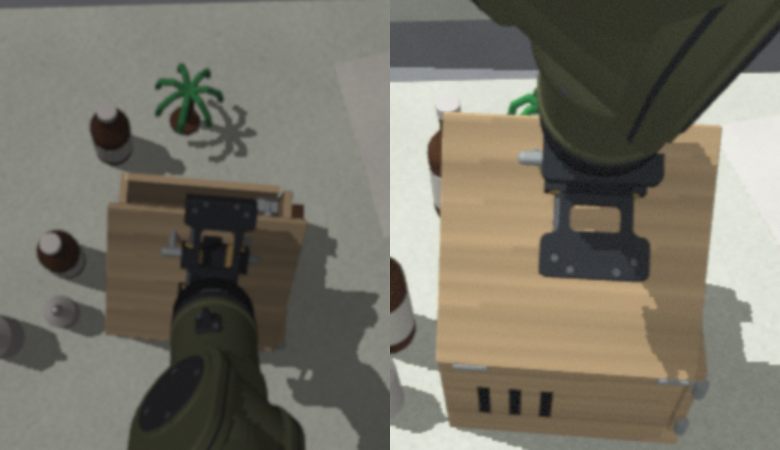

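The lid has gone past target to about 50°: its front corners are at top (312,237) and (444,247). The wrist tilted only 31°, so a joint is probably at its range, and the bar is being pulled radially with about 77 N. I'll look at the joints before easing off.

```bash
python3 - <<'E'
from cab import *
st=r.get_state();print(np.round(st['q'],3),st['contact_force'],st['clock'])
p0=np.array(st['tool_pos']);R0=R.from_quat(st['eef_rot']).as_matrix()
h=W([-.11,0,.16]);g=p0-.019*R0[:,2]
rho=Rz@[.457,0,.889];print('radial in tool axes',R0.T@rho,'tangent(lowering)',R0.T@(Rz@[.889,0,-.457]))
E
```

```text
[-0.791  0.342  0.708  2.318 -0.997  0.069  0.704] [-35.75330572 -14.56071567 -67.88307196] 12.3
radial in tool axes [-0.01509728  0.84960921 -0.52640883] tangent(lowering) [0.01738716 0.52661247 0.84943922]
```

Joint 5 is at its limit of −1, so the tilt stops at about 31°. The bar can turn in the pads, so I'll keep less tilt and first ease inward.

```bash
cat > lid.py <<'E'
from cab import *
st=r.get_state();print(np.round(st['q'],3),np.round(st['contact_force'],1))
p0=np.array(st['tool_pos']);R0=R.from_quat(st['eef_rot']).as_matrix()
h=W([-.11,0,.16]);g=p0-.019*R0[:,2];v=Rz.T@(g-h)
print('TCP',(Rz.T@(p0-h)).round(4),'grasp',v.round(4),'rad',np.hypot(v[0],v[2]).round(4),'angle',np.degrees(np.arctan2(v[2],v[0])-np.arctan2(.043,.19)).round(1),'tilt',np.degrees(np.arccos(-R0[2,2])).round(1))
def to(ang,tilt,rad=.1957):
    # TCP pose for lid angle/tilt in degrees
    a=np.radians(ang)+np.arctan2(.043,.19);Q=R.from_rotvec(-np.radians(tilt)*(Rz@[0,1,0])).as_matrix()@down(yaw)
    return h+Rz@[rad*np.cos(a),-.006,rad*np.sin(a)]+.019*Q[:,2],Q
E
python3 -m pendant '[0,0,-0.014,0.009,0.025,0,0, 0,0,-0.028,0.018,0.05,0,0]'; python3 -c "import lid"
```

```text
clock: 12.5
tool_pos: [0.5046, 0.027, 0.3175]
eef_rot: [0.726, 0.648, 0.147, 0.179]
contact_force: [-35.6, -18.8, -68.3]
opening: 0.099
finger_force: 45.9
[-0.886  0.405  0.915  2.255 -0.93   0.262  0.664] [-35.6 -18.8 -68.3]
TCP [ 0.1008 -0.0062  0.1575] grasp [ 0.0922 -0.0058  0.1744] rad 0.1973 angle 49.4 tilt 26.8
```

The controller is compliant at about 1.6 N/mm (from the door push), so the commanded point sits about 45 mm outward. I'll compute the rows from the estimated commanded pose.

```bash
python3 - <<'E'
from lid import *
pc=p0-np.array(st['contact_force'])/1650
print((Rz.T@(pc-h)).round(3));rows([to(49,26.8),to(45,25),to(40.5,23)],pc,R0)
E
```

```text
[-0.886  0.405  0.915  2.255 -0.93   0.262  0.664] [-35.6 -18.8 -68.3]
TCP [ 0.1008 -0.0062  0.1575] grasp [ 0.0922 -0.0058  0.1744] rad 0.1973 angle 49.4 tilt 26.8
[0.121 0.007 0.199]
[-0.085, -0.249, 0.201, -0.0, 0.015, -0.002]
[-0.083, -0.203, 0.277, 0.02, 0.015, -0.002]
[-0.081, -0.158, 0.367, 0.042, 0.015, -0.003]
```

```bash
python3 -m pendant '[0,-0.02,-0.06,0.05,0,0.01,0, 0,-0.04,-0.12,0.1,0,0.01,0, 0,-0.04,-0.12,0.1,0,0.01,0]'; python3 - <<'E'
from lid import *
pc=p0-np.array(st['contact_force'])/1650
rows([to(49,26.8),to(45,25),to(40.5,23)],pc,R0)
E
```

```text
clock: 12.8
tool_pos: [0.5176, 0.0256, 0.3098]
eef_rot: [0.718, 0.649, 0.17, 0.187]
contact_force: [-18.7, -3.5, -30.0]
opening: 0.105
finger_force: 45.0
[-0.678  0.363  0.619  2.277 -0.965  0.108  0.694] [-18.7  -3.5 -30. ]
TCP [ 0.1139 -0.0062  0.1498] grasp [ 0.1046 -0.0063  0.1663] rad 0.1965 angle 45.1 tilt 29.3
[-0.02, -0.179, -0.005, 0.028, -0.001, 0.002]
[-0.02, -0.137, 0.074, 0.048, -0.001, 0.002]
[-0.021, -0.096, 0.165, 0.07, -0.001, 0.002]
```

Works: the force has halved and the lid is at about 45°. I'll go the rest of the way to about 40.5°.

```bash
python3 -m pendant '[0,0,-0.03,0.04,0.02,0,0, 0,-0.01,-0.06,0.08,0.04,0,0, 0,-0.02,-0.09,0.12,0.055,0,0, 0,-0.02,-0.096,0.15,0.07,0,0, 0,-0.02,-0.096,0.15,0.07,0,0]'; python3 - <<'E'
from lid import *
pc=p0-np.array(st['contact_force'])/1650
rows([to(40.5,23)],pc,R0)
E
```

```text
clock: 13.3
tool_pos: [0.5342, 0.0236, 0.2957]
eef_rot: [0.724, 0.655, 0.147, 0.16]
contact_force: [-1.3, 4.0, -3.8]
opening: 0.098
finger_force: 44.9
[-0.681  0.441  0.706  2.194 -0.92   0.257  0.67 ] [-1.3  4.  -3.8]
TCP [ 0.1306 -0.0065  0.1357] grasp [ 0.1225 -0.0066  0.1529] rad 0.1959 angle 38.6 tilt 25.1
[0.019, -0.039, -0.028, 0.024, -0.002, 0.002]
```

```bash
python3 -m pendant '[0,0,-0.012,-0.024,0,0,0, 0,0,-0.023,-0.048,0,0,0, 0,0,-0.023,-0.048,0,0,0, 0,0,-0.023,-0.048,0,0,0, 0,0,-0.023,-0.048,0,0,0, 0,0,-0.023,-0.048,0,0,0]'; python3 - <<'E'
from lid import *
s,e=snap('top','top6'),snap('side','side6')
for y in(.113,-.113):
  for k in (35,40,45):
    k=np.radians(k);n=np.array([-np.sin(k),0,np.cos(k)])
    for o in(.004,):
        P=W(np.array([-.11+.22*np.cos(k),y,.16+.22*np.sin(k)])+.008*n);print(y,np.degrees(k).round(),'top',proj(s,P).round(1),'side',proj(e,P).round(1))
cv2.imwrite('pics/c6.png',np.hstack([cv2.resize(i['img'][130:330,270:470],(400,400),interpolation=cv2.INTER_CUBIC) for i in(s,e)])[:,:,::-1])
E
```

```text
clock: 13.9
tool_pos: [0.5269, 0.0244, 0.3015]
eef_rot: [0.724, 0.654, 0.148, 0.16]
contact_force: [-2.0, 4.5, -3.8]
opening: 0.105
finger_force: 44.9
[-0.711  0.426  0.738  2.205 -0.903  0.265  0.655] [-2.   4.5 -3.8]
TCP [ 0.1232 -0.0064  0.1415] grasp [ 0.1151 -0.0065  0.1587] rad 0.196 angle 41.3 tilt 25.2
0.113 35.0 top [315.6 220.6] side [281.1 175.8]
0.113 40.0 top [314.4 225.4] side [279.2 174.1]
0.113 45.0 top [313.2 231.2] side [277.1 173.6]
-0.113 35.0 top [442.1 231.1] side [451.3 183.7]
-0.113 40.0 top [443.6 236.1] side [454.9 182.3]
-0.113 45.0 top [445.  242.2] side [458.7 182.1]
```

View pics/c6.png

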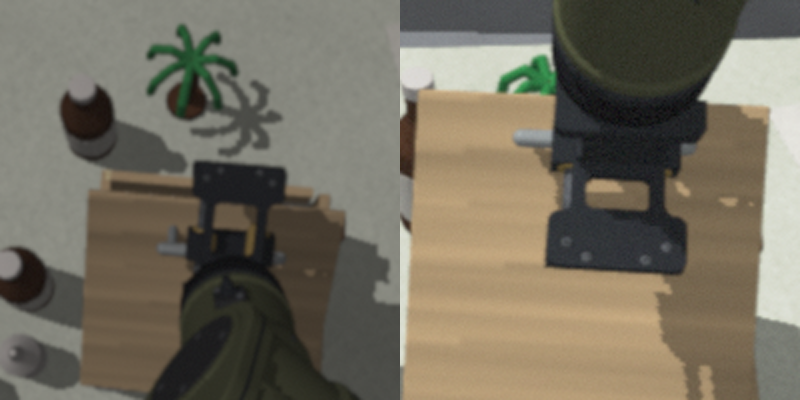

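The lid's front corners are at top (315,225) and (442.5,235), against (314.4,225.4) and (443.6,236.1) predicted for 40°. The grasp reading is 41°, the door's batten is still at its shut position, and the bottles and palm are where they stood. I'll check that it is steady, then hand in.

```bash
python3 -m pendant '[0,0,0,0,0,0,0, 0,0,0,0,0,0,0, 0,0,0,0,0,0,0, 0,0,0,0,0,0,0, 0,0,0,0,0,0,0]'; python3 - <<'E'
from lid import *
print(np.abs(st['qd']).max())
print(r.finish_job())
E
```

```text
clock: 14.5
tool_pos: [0.5269, 0.0244, 0.3015]
eef_rot: [0.724, 0.654, 0.148, 0.16]
contact_force: [-1.6, 4.6, -4.7]
opening: 0.101
finger_force: 44.9
[-0.711  0.425  0.738  2.205 -0.903  0.265  0.655] [-1.6  4.6 -4.7]
TCP [ 0.1232 -0.0064  0.1415] grasp [ 0.1151 -0.0065  0.1587] rad 0.196 angle 41.3 tilt 25.2
0.0024737960559166297
the job is handed in; nothing more can be done
None
```

I handed the job in at 14.5 s with the door shut on its catch and the lid held steady by its bar at about 40° (it overshot to about 50° on the way, pulling about 79 N at the wrist, before I eased it back); the bottles and palm were not touched.

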